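# Lift a crucible with sprung tongs squeezed to their mark

## Task

Take the sprung crucible tongs off their rest, bring the open jaws down around the larger, open crucible on the refractory plate, and squeeze the tongs gently to their engraved mark (tips 28 mm apart) while the crucible still stands there. Holding that gap steady so that the porcelain hangs in the jaws below its rim without being pinched, lift it upright at least 80 mm off the plate and finish while holding it there; do not disturb the other things.

Things in the scene. Friction and masses are not known exactly. Their poses are not given: they have to be found in the camera images.
- tongs: Sprung crucible tongs, plain steel, 210 mm long, 110 g, lying level on their rest. Origin: midway between the two finger grips, at mid height of the legs; x along the tongs to the jaws, y to the left leg, z up. Springy heel at x = -123 to -110 mm; legs 3 mm thick, 10 mm tall; centre of mass about 12 mm behind the origin
- grips (a point): Same point as the tongs' origin, between the flat ribbed finger grips: x = -20 to +20 mm, 18 mm tall, pinched across y from above. Width over the grips: 52.3 mm released, 36.0 mm at the mark; each mm narrower brings the tips 1.75 mm nearer. The grips push back with about 5 N released, 12 N at the mark; hard stop at about 31 mm
- mark (a point): Black line engraved on the guide tongue, a 9 mm wide steel strip fixed to the left leg that runs over the top of the right leg 42 mm behind the origin (its top 7 mm above the origin; end stud beyond the right leg). At the mark the line is level with the outer face of the right leg
- jaw_middle (a point): Centre of the space between the jaws: x = +65 mm, y = 0, z = 0 in the tongs' frame. The jaws are two bowed rods 5 mm thick, level with the legs. At the mark they lie on a circle of 44 mm inside diameter, open at front and back; released each stands 13 mm farther out (70 mm inside width), passing a 50 mm rim with 7 mm to spare at the tips, 10 mm at the sides
- leg_left: Left leg of the tongs (+y side), springing about the heel; origin at the heel, 110 mm behind and 12 mm left of the tongs' origin
- leg_right: Right leg of the tongs (-y side), mirror of the left one; origin at the heel, 110 mm behind and 12 mm right of the tongs' origin
- tip_left (a point): Inner face of the front end (tip) of the left jaw, 82 mm ahead of the tongs' origin. Tip gap = distance between the two tips: 56.5 mm released, 28 mm at the mark
- tip_right (a point): Inner face of the front end (tip) of the right jaw, as tip_left
- rest: Fixed low steel rest: base 156 x 84 x 5 mm and two upright cross plates 6 mm thick, 76 mm wide, tops 30 mm above the bench (end lugs 10 mm higher), at 84 mm behind and 40 mm ahead of the origin. Origin: on the bench, below the tongs' origin, which lies 35 mm up; x as the tongs' x. Free space beside the grips
- plate: Fixed beige refractory plate 130 (x) x 200 (y) x 20 mm on the bench; origin at the centre of its underside. Both crucibles stand on it, about 110 mm apart, in either order
- crucible: The larger crucible, open, white porcelain, 44 mm tall, about 45 g; origin at the centre of its underside, z up. It tapers from 46 mm diameter below the rim to 28 mm at the foot; the top 5 mm is a rim bead of 50 mm diameter. 27 mm up it is 40.5 mm across: there the jaws close to the mark without pinching, and catch it higher up the taper when raised
- small_crucible: The smaller crucible with its knobbed lid on, white porcelain, lid 39 mm across, 45 mm tall in all; bystander on the same plate; origin at the centre of its underside
- dish: White porcelain evaporating dish (shallow bowl), 80 mm across, 32 mm tall; bystander on the bench; origin at the centre of its underside
- beaker: Empty glass beaker 68 mm across, 85 mm tall; bystander on the bench; origin at the centre of its underside

How it is judged:
By the outcome, as a careful person would: the job done as asked, in the order asked, and still so for the second after the job is handed in, while the arm keeps its last pose, push and grip.
It also fails if it takes over 45 s, if anything falls off the work surface, if the arm or the gripper's body presses on something with over 40 N, if the wrist force passes 120 N, or if a joint passes its speed limit or range.

## Robot

A 6-joint arm with a two-finger parallel gripper is mounted at the origin on the work surface. World frame = base frame: x ahead of the robot, y to its left, z up, the work surface at z = 0. Lengths are in m, angles in degrees, forces in N, time in s.
With the tool pointing down it reaches from about 0.275 to 0.825 m from the base axis. Payload 5.2 kg.
Tool frame: the origin (TCP) lies midway between the tips of the shut fingers; the grasp point (between the pads) lies 19 mm behind it; z points along the fingers, y is the line along which they close (so a half turn about z gives the same grasp; the last joint's range is limited). The gripper opens to 93 mm and grips with 3 to 60 N. Pads are 15 mm wide; open, the fingers measure 128 mm over their backs; the gripper's body (75 mm by 188 mm) begins 65 mm behind the grasp point.
Start: joints at [-78.14, 14.817, 87.949, -0, 77.235, -11.62], TCP at [0.219, -0.504, 0.219] pointing down, gripper open.
Joint ranges: [-179.93, 179.93], [-52.35, 119.4], [10.71, 147.94], [-69.91, 249.91], [12.55, 155.21], [-178.61, 178.61]. Speed limits (degrees/s): [147.25, 147.25, 180, 180, 180, 180].

## Interface

Orientations are given as a 3x3 rotation matrix whose columns are the frame's x, y, z axes.
In Python, from station import env, vision gives the robot as it stands. The module is installed in compiled form; this text tells all that it offers.
- The arm moves only by the tool drive_tool, never from a script. Its argument "targets" is one flat list of numbers, 7 for each row, row after row: the turn, a rotation vector about the tool's x, y, z in rad, then the shift along the tool's x, y, z in mm, then the finger opening in mm, from 0 to 93. A call has 1 to 12 rows; each row shifts and turns the commanded pose from where the row before left it, along the tool's axes as they then stand; what a row does not reach is not made up. A row lasts 1/12 s, in which the tool goes at most 41.7 mm and 7.16 degrees, less where a joint would pass 70% of its speed; a pose out of reach is approached as far as the arm can. A call is refused whole if a number of a shift passes 41.7 or a number of a turn 0.125, either way. A call with a gripper value outside its range is refused whole. The fingers move at their own pace and stop on an object; the grip force is fixed at half the most. Time passes only in rows, so rows that do not move let the fingers close. It gives the time, the measured TCP pose, the force, the opening and the grip force at its end, in the units of the state.
- env.get_state(): the state, without advancing time (a new reading comes with each control period).
- vision.read_camera(name): name is "scene" or "top" or "wrist"; returns a dict with "pixels" (420x560x3 uint8, red, green, blue), "range_z" (420x560 float32, m along the optical axis (not along the pixel's ray), 0 where there is no reading), "fov_y" (degrees; the focal length in pixels is half the picture's height over the tangent of half this angle, whatever the lens; pixels are square), "cx", "cy" (the principal point, pixels), "position" and "attitude" of the camera in the world. Camera axes: x right, y down, z forward; pixel columns grow to the right and rows downward; lengths in m; the calibration is good to about 2 mm. A picture is of the moment at which its call begins.
- env.close_job(): hands the job in; it is judged then, once.
The state is a dict: "time_s": time; "joint_pos": joint angles; "qd": joint speeds; "joint_torque": joint torques, N m; "tcp_pos": TCP position; "orientation": TCP orientation; "wrist_force": force on the tool from outside, world axes, zero at the start; "ft_torque": the same for the moment, N m; "finger_gap": opening from 0.0 (shut) to 1.0 (fully open); "gripper_force": force on a finger pad.
Only numpy, scipy, OpenCV 4.12 (cv2) and the standard library are available. Lean on these libraries where they do the work, as an engineer would, in place of code of your own. Each camera call takes 0.05 s, during which the arm holds its last target. There are 200 camera calls.

## Working session

There is one attempt and no reset: what is moved stays moved. The work goes in short steps, Python scripts to look and compute and a tool call to move; the robot and the scene stay as the last step left them, time stands still between calls to the robot, and variables do not carry over. Pictures are saved under pics/ and viewed, at most 10 in all, crops included, and the job is handed in when it is done.

Besides the shell and the picture viewer there is one more tool, called after "Call:" by a JSON object that holds its "fn" and its "kwargs", one argument or row to a line. drive_tool: Moves the arm, as the interface text tells. Its arguments: {"type":"object","properties":{"targets":{"type":"array","items":{"type":"number"}}},"required":["targets"]}

```bash
mkdir -p pics; cat > h.py <<'E'
import numpy as np, cv2
from station import env, vision
def cam(n):
    c=vision.read_camera(n); c['f']=210/np.tan(np.radians(c['fov_y'])/2); return c
def cloud(c):
    v,u=np.mgrid[0:420,0:560]; z=c['range_z']
    p=np.stack([(u-c['cx'])/c['f']*z,(v-c['cy'])/c['f']*z,z],-1)
    P=p@np.array(c['attitude']).T+np.array(c['position']); P[z<=0]=np.nan
    return P
def ray(c,u,v,h):
    d=np.array(c['attitude'])@np.array([(u-c['cx'])/c['f'],(v-c['cy'])/c['f'],1]); o=np.array(c['position'])
    return o+d*(h-o[2])/d[2]
def save(n,im): cv2.imwrite('pics/'+n,cv2.cvtColor(im,cv2.COLOR_RGB2BGR))
E
python3 - <<'E'
from h import *
for n in ['top','scene']:
    c=cam(n); save(n+'1.png',c['pixels']); print(n,c['position'],c['attitude'],c['f'],c['cx'],c['cy'])
s=env.get_state(); print(s)
E
```

```text
top [ 0.35384081 -0.0680986   0.98867479] [[-0.00902634 -0.98084814  0.19456479]
 [-0.99965783  0.00407403 -0.02583844]
 [ 0.02455092 -0.19473144 -0.98054929]] 426.2055710105358 269.24226843874476 214.11548150002733
scene [ 1.28779296 -0.62303144  0.68997195] [[ 0.58663457  0.47437994 -0.65637151]
 [ 0.80970958 -0.32838072  0.48635018]
 [ 0.01517502 -0.81678013 -0.57674946]] 438.39268350850585 281.97153093499514 208.66317145050766
{'time_s': 0.1, 'joint_pos': array([-7.81395078e+01,  1.48528669e+01,  8.80032430e+01, -1.15397342e-04,
        7.72325338e+01, -1.16201369e+01]), 'qd': array([ 0.0477761 , -0.01921947, -0.09571984, -0.08230634,  0.02325292,
        0.07131307]), 'joint_torque': array([ 2.28713128e-03, -4.38208079e+01, -2.84642440e+01,  7.19994516e-02,
        3.61522380e-02, -3.33168714e-05]), 'tcp_pos': array([ 0.21905964, -0.50398452,  0.2179326 ]), 'orientation': array([[ 9.17194705e-01,  3.98439168e-01, -3.19901923e-04],
       [ 3.98439176e-01, -9.17193508e-01,  1.51369113e-03],
       [ 3.09701868e-04, -1.51581095e-03, -9.99998803e-01]]), 'wrist_force': array([ 0.20549598, -0.0343898 , -0.32229409]), 'ft_torque': array([ 0.00189228,  0.01912139, -0.04689212]), 'gripper_force': 0.0, 'finger_gap': 1.0009065236870553}
```

View pics/top1.png

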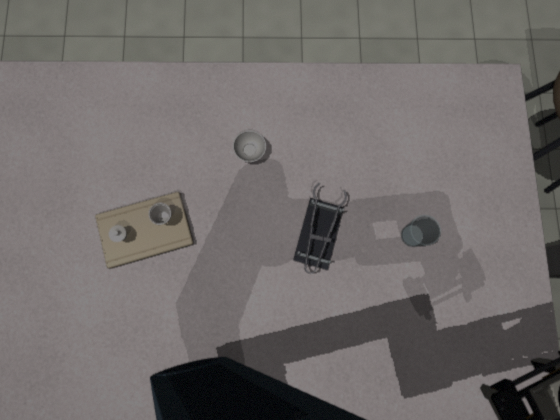

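View pics/scene1.png

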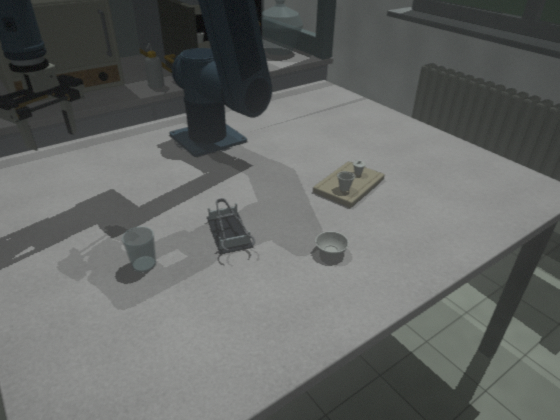

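The top view shows the plate around (145,230), with the open crucible at (161,214) and the lidded one at (118,233). The tongs run from the heel at (312,268) to the jaws at (330,190), the dish is at (251,147) and the beaker at (420,232). The scene view agrees.

```bash
python3 - <<'E'
from h import *
c=cam('top');P=cloud(c)
def box(u0,u1,v0,v1,z0,z1):
    Q=P[v0:v1,u0:u1].reshape(-1,3); return Q[(Q[:,2]>z0)&(Q[:,2]<z1)]
Q=box(80,210,180,280,.015,.025); print('plate',len(Q),cv2.minAreaRect((Q[:,:2]*1000).astype(np.float32)))
for z0,z1,n in [(.04,.09,'cr')]:
    Q=box(140,185,190,235,z0,z1); print(n,len(Q),cv2.minEnclosingCircle((Q[:,:2]*1000).astype(np.float32)),Q[:,2].max())
    R=Q[Q[:,2]>.058]; print('rim',cv2.minEnclosingCircle((R[:,:2]*1000).astype(np.float32)),np.median(R[:,2]),len(R))
Q=box(100,138,215,250,.04,.09); print('small',cv2.minEnclosingCircle((Q[:,:2]*1000).astype(np.float32)),Q[:,2].max())
Q=box(280,365,170,285,.002,.012); print('restbase',cv2.minAreaRect((Q[:,:2]*1000).astype(np.float32)))
Q=box(280,365,170,285,.025,.06); q=(Q[:,:2]*1000).astype(np.float32); print('tongs',len(q),cv2.minAreaRect(q),cv2.boxPoints(cv2.minAreaRect(q)),cv2.fitLine(q,cv2.DIST_L2,0,.01,.01).ravel())
im=c['pixels'][165:290,270:375]; im=cv2.resize(im,None,fx=6,fy=4.8*1.25,interpolation=cv2.INTER_CUBIC)
im=np.clip(im.astype(float)*1.8,0,255).astype(np.uint8); im=cv2.resize(im,(504,600)); save('tongs.png',im)
E
```

```text
plate 4259 ((512.6694946289062, 194.87454223632812), (130.10772705078125, 199.83949279785156), 16.17481231689453)
cr 242 ((539.9788818359375, 148.87330627441406), 24.998886108398438) 0.06576426120665813
rim ((539.9788818359375, 148.87330627441406), 24.998886108398438) 0.06201140425915708 121
small ((497.8811340332031, 242.9105987548828), 19.18648910522461) 0.06541086178007494
restbase ((522.1265258789062, -219.73529052734375), (201.24972534179688, 272.4788513183594), 89.22348022460938)
tongs 613 ((507.6969909667969, -210.91085815429688), (78.47512817382812, 207.1935577392578), 74.89688873291016) [[ 397.45496 -221.80023]
 [ 597.49176 -275.78595]
 [ 617.939   -200.02148]
 [ 417.90222 -146.03577]] [ 9.5943159e-01 -2.8194153e-01  5.0605740e+02 -2.0987419e+02]
```

View pics/tongs.png

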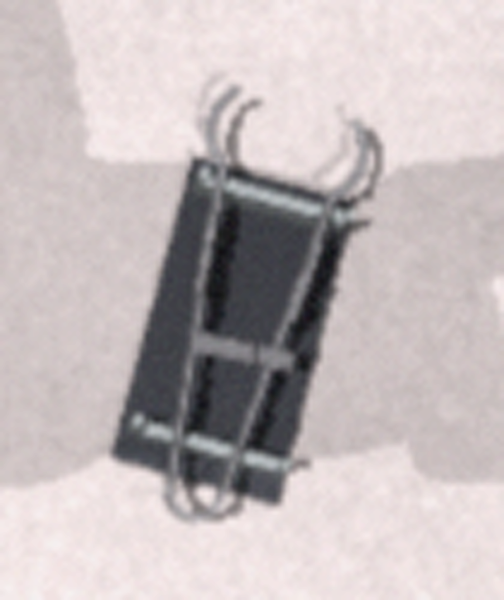

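The crop shows the tongs' heel at the bottom (205,505), the guide tongue at (245,350) and the open jaws at the top. The tongs' heading is about -15.5° and their origin about (0.526,-0.216). The measured sizes (plate 130x200, rim diameter 50) match the given ones, so I'm moving over the tongs.

Call:
{"fn": "drive_tool", "kwargs": {
  "targets": [0,0,0.1135,0,0,0,93,0,0,0.1135,0,0,0,93,0,0,0.1135,0,0,0,93,0,0,0.1135,0,0,0,93,0,0,0.1135,0,0,0,93,0,0,0.1135,0,0,0,93]
}}

```text
time_s: 0.65
tcp_pos: [0.2191, -0.5042, 0.2183]
orientation: [[0.962, -0.273, -0.0], [-0.273, -0.962, 0.001], [-0.0, -0.001, -1.0]]
wrist_force: [-0.2, -0.2, -0.3]
finger_gap: 1.0
gripper_force: 0.0
```

Call:
{"fn": "drive_tool", "kwargs": {
  "targets": [0,0,0,20,-33,0,93,0,0,0,20,-33,0,93,0,0,0,20,-33,0,93,0,0,0,20,-33,0,93,0,0,0,20,-33,0,93,0,0,0,20,-33,0,93,0,0,0,20,-33,0,93,0,0,0,20,-33,0,93,0,0,0,20,-33,0,93,0,0,0,20,-33,0,93,0,0,0,19,-30,0,93,0,0,0,0,0,0,93]
}}

```text
time_s: 1.65
tcp_pos: [0.5302, -0.2115, 0.2183]
orientation: [[0.965, -0.263, 0.002], [-0.263, -0.965, 0.002], [0.001, -0.003, -1.0]]
wrist_force: [-0.6, -0.3, -0.4]
finger_gap: 1.002
gripper_force: 0.0
```

```bash
python3 - <<'E'
from h import *
s=env.get_state(); o=s['orientation']; print(s['tcp_pos'],np.degrees(np.arctan2(o[1,0],o[0,0])),s['wrist_force'])
c=cam('wrist');P=cloud(c); print(c['position'],c['attitude'][:,2])
im=c['pixels']; save('w1.png',np.clip(im*1.5,0,255).astype(np.uint8))
np.savez('w1.npz',P=P,im=im)
E
```

```text
[ 0.53022911 -0.21145495  0.21826516] -15.239740867973499 [-0.61928099 -0.26330912 -0.35298949]
[ 0.59953842 -0.23088868  0.38355358] [-0.25195341  0.07153707 -0.96509167]
```

View pics/w1.png

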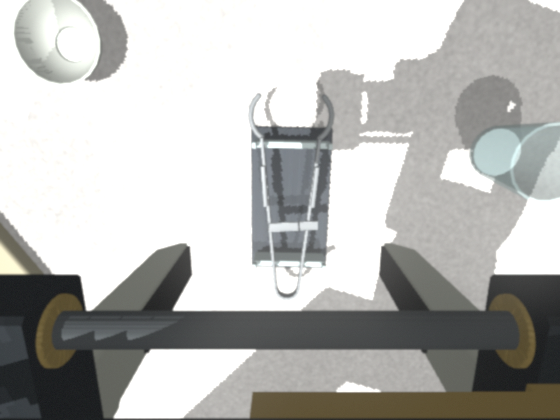

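The wrist view shows the tongs clearly: jaw tips near (262,97) and (322,97), tongue at (294,227), heel at (287,290). I'll fit the tongs' frame from their depth points.

```bash
python3 - <<'E'
from h import *
P=np.load('w1.npz')['P']; Q=P[60:305,235:345].reshape(-1,3); Q=Q[(Q[:,2]>.028)&(Q[:,2]<.05)]
a=np.radians(-15.24); R=np.array([[np.cos(a),np.sin(a)],[-np.sin(a),np.cos(a)]])
q=(Q[:,:2]-[.526,-.216])@R.T*1000; z=Q[:,2]*1000
print(len(q),q.min(0),q.max(0))
for x in range(-130,100,8):
    m=(q[:,0]>=x)&(q[:,0]<x+8)
    if m.any():
        y=q[m,1]; L=y[y>0];Rr=y[y<=0]
        f=lambda v: np.round([v.min(),v.max(),np.median(v)],1) if len(v) else None
        print(x,f(L),f(Rr),round(np.median(z[m]),1))
E
```

```text
3228 [-121.59594204  -39.44523606] [87.75668084 40.60549866]
-122 [ 0.7 15.5  7.1] [-7.6 -0.3 -2.4] 38.2
-114 [12.3 16.5 14.5] [-9.7 -4.5 -6.5] 38.6
-106 [15.4 17.5 16.5] [-9.6 -6.7 -8.5] 38.9
-98 [15.4 18.5 16.4] [-11.5  -7.7  -9.4] 38.7
-90 [ 0.8 39.1 18.4] [-35.8  -0.2 -18.7] 29.6
-82 [ 0.8 39.9 19.4] [-35.1  -0.2 -11.4] 31.3
-74 [17.3 20.4 18.3] [-14.2 -10.6 -12.2] 39.0
-66 [18.2 21.3 19.2] [-15.2 -11.3 -13.1] 38.8
-58 [19.1 21.2 20.2] [-16.  -12.4 -14. ] 39.1
-50 [ 0.1 22.2 17.5] [-16.9  -0.9 -14. ] 40.4
-42 [ 0.1 23.  11. ] [-25.7  -0.8 -13.6] 41.4
-34 [20.9 23.9 21.9] [-25.5  -2.8 -17.5] 39.5
-26 [21.  23.9 22.7] [-22.  -16.5 -17.6] 39.1
-18 [21.7 27.4 24.4] [-23.1 -17.3 -20. ] 42.5
-10 [22.6 27.4 24.4] [-23.8 -18.1 -20.8] 42.6
-2 [22.9 28.3 25.2] [-24.7 -19.1 -21.6] 42.7
6 [23.5 28.9 26. ] [-25.3 -20.  -22.3] 42.6
14 [24.3 28.9 26.4] [-26.2 -21.  -23.2] 42.8
22 [25.1 28.  26.1] [-25.3 -21.8 -23.3] 38.9
30 [ 0.4 33.3 26.9] [-38.2  -0.6 -24. ] 38.1
38 [ 0.4 37.2 20.7] [-38.2  -0.6 -21.3] 29.7
46 [25.9 36.2 30.5] [-35.  -24.  -29.6] 36.4
54 [31.5 39.9 35.9] [-38.8 -30.4 -34.9] 36.3
62 [35.3 40.6 37.7] [-39.4 -34.6 -36.5] 36.2
70 [33.7 39.8 36.7] [-38.3 -32.7 -35.5] 36.2
78 [28.2 37.6 32.9] [-36.1 -27.7 -31.6] 36.2
86 [28.3 31.8 29.9] [-28.6 -28.6 -28.6] 35.1
```

Corrected origin is about (0.5275,-0.2144), heading -16.4°. I'm aligning, then descending to TCP z≈0.017.

Call:
{"fn": "drive_tool", "kwargs": {
  "targets": [0,0,0.02,-1.8,3.5,0,93,0,0,0,0,0,40,93,0,0,0,0,0,40,93,0,0,0,0,0,40,93,0,0,0,0,0,30,93,0,0,0,0,0,20,93,0,0,0,0,0,0,93,0,0,0,0,0,0,93]
}}

```text
time_s: 2.37
tcp_pos: [0.5222, -0.2202, 0.0481]
orientation: [[0.957, -0.29, -0.002], [-0.29, -0.957, 0.001], [-0.003, -0.0, -1.0]]
wrist_force: [0.5, -0.1, 0.4]
finger_gap: 1.0
gripper_force: 0.0
```

Call:
{"fn": "drive_tool", "kwargs": {
  "targets": [0,0,-0.008,3.4,-7.1,0,93,0,0,0,0,0,0,93,0,0,0,0,0,0,93,0,0,0,0,0,0,93]
}}

```text
time_s: 2.7
tcp_pos: [0.5301, -0.2138, 0.0502]
orientation: [[0.96, -0.279, 0.002], [-0.279, -0.96, -0.002], [0.003, 0.001, -1.0]]
wrist_force: [-0.7, -0.0, -0.6]
finger_gap: 0.998
gripper_force: 0.0
```

```bash
python3 - <<'E'
from h import *
c=cam('wrist'); P=cloud(c); save('w2.png',np.clip(c['pixels']*1.2,0,255).astype(np.uint8))
s=env.get_state(); o=s['orientation']; print(s['tcp_pos'],s['qd'])
Q=P.reshape(-1,3); q=(Q-s['tcp_pos'])@o*1000
m=(Q[:,2]>.034)&(Q[:,2]<.05)&(abs(q[:,1])<42)&(q[:,0]<95)&(q[:,0]>-35); q=q[m]
for x in range(-34,95,8):
    y=q[(q[:,0]>=x)&(q[:,0]<x+8),1]
    if len(y): print(x,[(round(v.min(),1),round(v.max(),1)) for v in (y[y<0],y[y>0]) if len(v)])
E
```

```text
[ 0.52987218 -0.21360291  0.04985433] [-0.01319375  0.36833885  0.23487891  0.08049881 -0.19167228  0.00070037]
-34 [(np.float64(-20.5), np.float64(-16.8)), (np.float64(19.3), np.float64(22.8))]
-26 [(np.float64(-23.7), np.float64(-17.5)), (np.float64(20.2), np.float64(26.3))]
-18 [(np.float64(-24.3), np.float64(-18.4)), (np.float64(20.8), np.float64(26.7))]
-10 [(np.float64(-24.7), np.float64(-19.2)), (np.float64(21.8), np.float64(27.7))]
-2 [(np.float64(-25.4), np.float64(-19.7)), (np.float64(22.5), np.float64(28.3))]
6 [(np.float64(-25.9), np.float64(-20.6)), (np.float64(23.3), np.float64(29.0))]
14 [(np.float64(-26.0), np.float64(-21.3)), (np.float64(24.3), np.float64(29.1))]
22 [(np.float64(-25.7), np.float64(-22.2)), (np.float64(25.0), np.float64(28.7))]
30 [(np.float64(-34.7), np.float64(-22.9)), (np.float64(25.8), np.float64(40.8))]
38 [(np.float64(-34.6), np.float64(-23.4)), (np.float64(26.3), np.float64(40.8))]
46 [(np.float64(-35.7), np.float64(-23.9)), (np.float64(27.0), np.float64(39.6))]
54 [(np.float64(-38.0), np.float64(-30.9)), (np.float64(34.2), np.float64(41.0))]
62 [(np.float64(-38.4), np.float64(-33.0)), (np.float64(36.2), np.float64(41.4))]
70 [(np.float64(-37.4), np.float64(-28.8)), (np.float64(32.4), np.float64(40.5))]
78 [(np.float64(-34.1), np.float64(-26.2)), (np.float64(29.2), np.float64(37.5))]
```

View pics/w2.png

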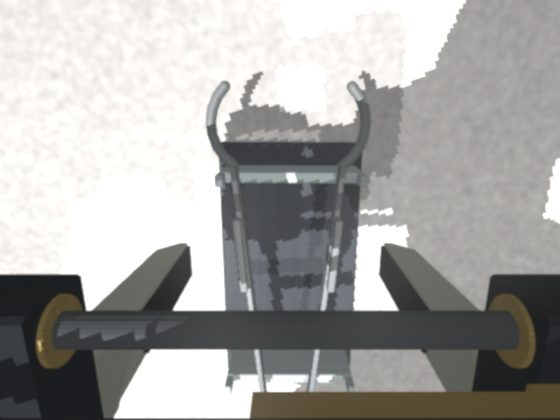

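The wrist view shows the grips between the open fingers, with the jaws at (220,90) and (355,90). The tongs' origin is about (-3,+1.5) mm from the TCP and the heading is good. I'm correcting, descending and closing.

Call:
{"fn": "drive_tool", "kwargs": {
  "targets": [0,0,0,-3,1.5,11,93,0,0,0,0,0,11,93,0,0,0,0,0,11,93,0,0,0,0,0,0,93,0,0,0,0,0,0,93,0,0,0,0,0,0,93,0,0,0,0,0,0,80,0,0,0,0,0,0,70,0,0,0,0,0,0,62,0,0,0,0,0,0,58,0,0,0,0,0,0,58]
}}

```text
time_s: 3.67
tcp_pos: [0.526, -0.214, 0.0159]
orientation: [[0.96, -0.279, 0.0], [-0.279, -0.96, -0.0], [0.0, 0.0, -1.0]]
wrist_force: [-0.7, -0.1, -0.3]
finger_gap: 0.693
gripper_force: 0.0
```

Call:
{"fn": "drive_tool", "kwargs": {
  "targets": [0,0,0,0,0,0,56,0,0,0,0,0,0,54,0,0,0,0,0,0,52,0,0,0,0,0,0,50,0,0,0,0,0,0,50,0,0,0,0,0,0,50,0,0,0,0,0,0,50,0,0,0,0,0,0,50]
}}

```text
time_s: 4.33
tcp_pos: [0.526, -0.214, 0.0157]
orientation: [[0.96, -0.279, 0.0], [-0.279, -0.96, -0.0], [0.0, -0.0, -1.0]]
wrist_force: [0.9, -0.9, 1.2]
finger_gap: 0.54
gripper_force: 6.3
```

Contact at 50.2 mm with 6.3 N, as the spring data predicts. Lifting gently.

Call:
{"fn": "drive_tool", "kwargs": {
  "targets": [0,0,0,0,0,-4,50,0,0,0,0,0,-8,50,0,0,0,0,0,-14,50,0,0,0,0,0,-20,50,0,0,0,0,0,-25,50,0,0,0,0,0,-25,50,0,0,0,0,0,-20,50,0,0,0,0,0,-12,50,0,0,0,0,0,-6,50,0,0,0,0,0,0,50,0,0,0,0,0,0,50,0,0,0,0,0,0,50]
}}

```text
time_s: 5.33
tcp_pos: [0.5252, -0.2135, 0.1486]
orientation: [[0.96, -0.279, -0.002], [-0.279, -0.96, 0.001], [-0.002, -0.001, -1.0]]
wrist_force: [-0.8, -0.2, -0.3]
finger_gap: 0.538
gripper_force: 5.8
```

```bash
cat > w.py <<'E'
from h import *
# tongs in tool frame (mm), relative to grasp point
def tongs(n):
    c=cam('wrist'); P=cloud(c); s=env.get_state(); o=s['orientation']
    save(n,np.clip(c['pixels']*1.2,0,255).astype(np.uint8))
    q=(P-s['tcp_pos'])@o*1000; q[...,2]+=19; f=q.reshape(-1,3)
    print(s['time_s'],s['tcp_pos'],s['finger_gap']*93,s['gripper_force'],s['wrist_force'],np.round(o[:,0],3))
    m=(abs(f[:,2])<16)&(abs(f[:,1])<42)&(f[:,0]<95)&(f[:,0]>-35); f=f[m]
    for x in range(-34,95,8):
        g=f[(f[:,0]>=x)&(f[:,0]<x+8)]
        if len(g)>3: print(x,[(round(v[:,1].min(),1),round(v[:,1].max(),1),round(float(np.median(v[:,2])),1)) for v in (g[g[:,1]<0],g[g[:,1]>0]) if len(v)])
    return c,P,s
E
python3 -c "
from w import *
tongs('w3.png')"
```

```text
5.3833 [ 0.52518889 -0.21352523  0.14841532] 50.21227578065856 5.7962169722259205 [-0.25399238 -0.38706468 -1.75821094] [ 0.96  -0.279 -0.002]
-34 [(np.float64(-19.4), np.float64(-0.9), -6.7), (np.float64(0.5), np.float64(29.0), -6.6)]
-18 [(np.float64(-24.5), np.float64(-18.1), -4.1), (np.float64(18.3), np.float64(24.4), -4.1)]
-10 [(np.float64(-25.2), np.float64(-18.8), -8.0), (np.float64(19.1), np.float64(25.6), -8.0)]
-2 [(np.float64(-25.2), np.float64(-19.3), -8.2), (np.float64(19.7), np.float64(25.6), -8.1)]
6 [(np.float64(-40.2), np.float64(-20.1), -6.6), (np.float64(20.5), np.float64(40.8), -6.4)]
14 [(np.float64(-26.1), np.float64(-20.7), -7.9), (np.float64(21.2), np.float64(26.5), -7.8)]
22 [(np.float64(-25.3), np.float64(-21.3), -4.4), (np.float64(21.9), np.float64(25.8), -4.1)]
30 [(np.float64(-25.8), np.float64(-22.1), -4.4), (np.float64(22.7), np.float64(26.3), -4.3)]
38 [(np.float64(-26.3), np.float64(-22.8), -4.5), (np.float64(23.3), np.float64(27.1), -4.3)]
46 [(np.float64(-33.1), np.float64(-22.6), -2.0), (np.float64(23.2), np.float64(33.4), -2.1)]
54 [(np.float64(-36.6), np.float64(-28.0), -1.9), (np.float64(28.8), np.float64(37.3), -1.9)]
62 [(np.float64(-37.5), np.float64(-31.8), -1.9), (np.float64(32.4), np.float64(38.8), -2.0)]
70 [(np.float64(-37.2), np.float64(-30.3), -1.9), (np.float64(30.8), np.float64(38.2), -2.0)]
78 [(np.float64(-35.3), np.float64(-24.8), -2.1), (np.float64(26.0), np.float64(36.1), -2.1)]
86 [(np.float64(-30.7), np.float64(-25.2), -2.0), (np.float64(26.0), np.float64(31.3), -1.8)]
```

The tongs hang level and centred, with the jaw middle at tool (66, 0.4). I'll turn to a heading of about +25°, so the legs stay clear of the small crucible, and carry them over.

Call:
{"fn": "drive_tool", "kwargs": {
  "targets": [0,0,-0.06,0,0,0,50,0,0,-0.12,0,0,0,50,0,0,-0.12,0,0,0,50,0,0,-0.12,0,0,0,50,0,0,-0.12,0,0,0,50,0,0,-0.12,0,0,0,50,0,0,-0.06,0,0,0,50]
}}

```text
time_s: 5.97
tcp_pos: [0.5253, -0.2136, 0.1483]
orientation: [[0.904, 0.429, -0.002], [0.429, -0.904, 0.001], [-0.001, -0.002, -1.0]]
wrist_force: [-0.5, 0.7, -1.1]
finger_gap: 0.541
gripper_force: 5.8
```

Call:
{"fn": "drive_tool", "kwargs": {
  "targets": [0,0,0,3,-10,0,50,0,0,0,6,-20,0,50,0,0,0,9,-30,0,50,0,0,0,11.3,-36,0,50,0,0,0,11.3,-36,0,50,0,0,0,11.3,-36,0,50,0,0,0,11.3,-36,0,50,0,0,0,11.3,-36,0,50,0,0,0,11.3,-36,0,50,0,0,0,8,-26,0,50,0,0,0,5,-15,0,50,0,0,0,2,-5,0,50]
}}

```text
time_s: 6.97
tcp_pos: [0.4793, 0.1235, 0.149]
orientation: [[0.906, 0.424, -0.002], [0.424, -0.906, 0.001], [-0.001, -0.002, -1.0]]
wrist_force: [-1.2, 0.3, -0.8]
finger_gap: 0.54
gripper_force: 5.8
```

Call:
{"fn": "drive_tool", "kwargs": {
  "targets": [0,0,0,0,0,0,50,0,0,0,0,0,0,50,0,0,0,0,0,0,50,0,0,0,0,0,0,50]
}}

```text
time_s: 7.3
tcp_pos: [0.4812, 0.1193, 0.1495]
orientation: [[0.907, 0.421, -0.0], [0.421, -0.907, -0.0], [-0.0, 0.0, -1.0]]
wrist_force: [0.3, 0.1, -1.8]
finger_gap: 0.541
gripper_force: 5.8
```

```bash
cat >> w.py <<'E'
def cruc(c,P,s):
    o=s['orientation']; q=P.reshape(-1,3); m=(q[:,2]>.057)&(q[:,2]<.072)&(np.hypot(q[:,0]-.54,q[:,1]-.149)<.045); q=q[m]
    print('n',len(q),'z',np.percentile(q[:,2],[50,95]))
    (x,y),r=cv2.minEnclosingCircle((q[:,:2]*1000).astype(np.float32)); print('crucible world',x,y,r)
    print('in tool',((np.array([x/1000,y/1000,.062])-s['tcp_pos'])@o*1000))
E
python3 -c "
from w import *
cruc(*tongs('w4.png'))"
```

```text
7.35 [0.48127603 0.11932904 0.14955191] 50.232776906983126 5.796212418085815 [ 1.03934789  0.60368539 -0.36275525] [ 0.907  0.421 -0.   ]
-34 [(np.float64(-19.4), np.float64(-0.4), -6.3), (np.float64(0.1), np.float64(28.9), -6.3)]
-18 [(np.float64(-24.5), np.float64(-18.5), -3.7), (np.float64(18.0), np.float64(24.1), -3.9)]
-10 [(np.float64(-25.6), np.float64(-19.0), -7.9), (np.float64(18.6), np.float64(25.2), -7.9)]
-2 [(np.float64(-25.6), np.float64(-19.8), -8.1), (np.float64(19.3), np.float64(25.4), -7.9)]
6 [(np.float64(-40.9), np.float64(-20.4), -6.4), (np.float64(20.0), np.float64(40.1), -6.4)]
14 [(np.float64(-26.5), np.float64(-21.2), -7.7), (np.float64(20.9), np.float64(26.1), -7.8)]
22 [(np.float64(-25.9), np.float64(-21.7), -4.3), (np.float64(21.5), np.float64(25.2), -4.1)]
30 [(np.float64(-26.1), np.float64(-22.5), -4.2), (np.float64(22.2), np.float64(25.9), -4.2)]
38 [(np.float64(-26.7), np.float64(-23.1), -4.2), (np.float64(22.9), np.float64(26.7), -4.0)]
46 [(np.float64(-33.6), np.float64(-23.0), -1.8), (np.float64(23.1), np.float64(33.7), -1.7)]
54 [(np.float64(-37.1), np.float64(-27.8), -1.7), (np.float64(28.0), np.float64(36.7), -1.8)]
62 [(np.float64(-38.0), np.float64(-32.3), -1.8), (np.float64(32.3), np.float64(38.2), -1.8)]
70 [(np.float64(-37.8), np.float64(-30.8), -1.8), (np.float64(30.6), np.float64(37.7), -1.9)]
78 [(np.float64(-35.9), np.float64(-25.3), -1.9), (np.float64(25.7), np.float64(35.8), -1.9)]
86 [(np.float64(-30.9), np.float64(-25.4), -1.3), (np.float64(25.7), np.float64(30.8), -1.5)]
n 1649 z [0.06164891 0.06398894]
crucible world 541.9363403320312 149.50601196289062 24.915149688720703
in tool [67.74792638 -1.83468134 87.53577271]
```

View pics/w4.png

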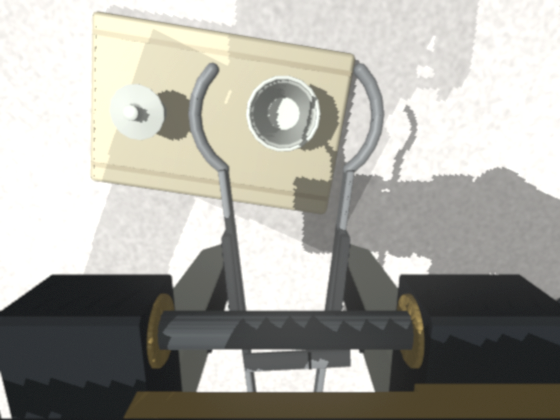

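The wrist view shows the crucible at (287,112) between the jaws (200,110)/(378,110), with the small crucible clear to the left. I'm nudging (+1.7,-1.8) and lowering to just above the rim to check again.

Call:
{"fn": "drive_tool", "kwargs": {
  "targets": [0,0,0,1.7,-1.8,6,50,0,0,0,0,0,14,50,0,0,0,0,0,20,50,0,0,0,0,0,20,50,0,0,0,0,0,16,50,0,0,0,0,0,10,50,0,0,0,0,0,5,50,0,0,0,0,0,0,50,0,0,0,0,0,0,50,0,0,0,0,0,0,50,0,0,0,0,0,0,50]
}}

```text
time_s: 8.27
tcp_pos: [0.4826, 0.1228, 0.0596]
orientation: [[0.906, 0.423, 0.002], [0.423, -0.906, 0.0], [0.002, 0.001, -1.0]]
wrist_force: [0.5, -0.8, -0.6]
finger_gap: 0.545
gripper_force: 5.8
```

```bash
python3 -c "
from w import *
cruc(*tongs('w5.png'))" | tail -12
```

```text
22 [(np.float64(-25.8), np.float64(-21.7), -4.4), (np.float64(21.5), np.float64(25.6), -4.2)]
30 [(np.float64(-26.3), np.float64(-22.5), -4.3), (np.float64(22.2), np.float64(25.9), -4.3)]
38 [(np.float64(-26.9), np.float64(-0.4), -1.3), (np.float64(0.1), np.float64(26.6), -0.1)]
46 [(np.float64(-33.7), np.float64(-10.7), -1.6), (np.float64(13.1), np.float64(33.9), -1.5)]
54 [(np.float64(-36.9), np.float64(-18.5), -1.5), (np.float64(20.4), np.float64(36.9), -1.6)]
62 [(np.float64(-37.8), np.float64(-20.7), -1.6), (np.float64(22.8), np.float64(38.4), -1.6)]
70 [(np.float64(-37.6), np.float64(-17.4), -1.6), (np.float64(19.6), np.float64(38.4), -1.6)]
78 [(np.float64(-35.6), np.float64(-7.5), -1.6), (np.float64(8.8), np.float64(35.9), -1.5)]
86 [(np.float64(-31.1), np.float64(-0.0), 15.0), (np.float64(0.4), np.float64(30.6), 14.9)]
n 4041 z [0.06149875 0.06390635]
crucible world 541.9354248046875 149.44830322265625 25.03925895690918
in tool [65.09418497  1.01825663 -2.35091833]
```

View pics/w5.png

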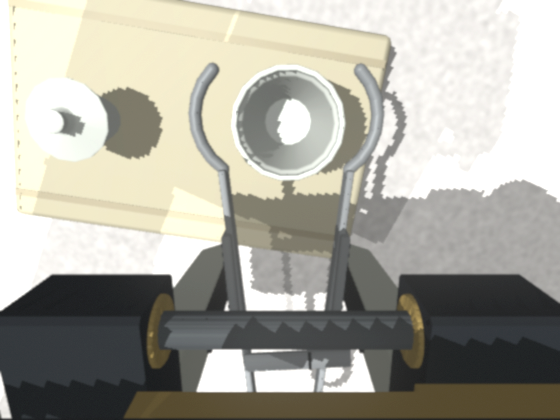

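The rim circle at (288,121) sits centred between the jaws at (200..378), within about 1 mm. Lowering around it with a small correction.

Call:
{"fn": "drive_tool", "kwargs": {
  "targets": [0,0,0,-0.9,0.9,0,50,0,0,0,0,0,3,50,0,0,0,0,0,5,50,0,0,0,0,0,5,50,0,0,0,0,0,5,50,0,0,0,0,0,5,50,0,0,0,0,0,5,50,0,0,0,0,0,3,50,0,0,0,0,0,0,50,0,0,0,0,0,0,50,0,0,0,0,0,0,50]
}}

```text
time_s: 9.23
tcp_pos: [0.4815, 0.1216, 0.0278]
orientation: [[0.906, 0.423, 0.0], [0.423, -0.906, -0.0], [0.0, 0.0, -1.0]]
wrist_force: [-0.4, 0.5, -1.5]
finger_gap: 0.538
gripper_force: 5.8
```

```bash
python3 -c "
from w import *
cruc(*tongs('w6.png'))" | (head -1;tail -12)
```

```text
9.2833 [0.48162102 0.12162431 0.02784486] 50.42658940321826 5.79609411767251 [-0.13938599 -0.73695449 -1.88649832] [0.906 0.423 0.   ]
```

The crucible sits at tool (66.4,0.3), centred. Squeezing slowly.

Call:
{"fn": "drive_tool", "kwargs": {
  "targets": [0,0,0,0,0,0,49,0,0,0,0,0,0,48,0,0,0,0,0,0,47,0,0,0,0,0,0,46,0,0,0,0,0,0,45,0,0,0,0,0,0,44,0,0,0,0,0,0,43,0,0,0,0,0,0,42,0,0,0,0,0,0,41,0,0,0,0,0,0,40,0,0,0,0,0,0,39,0,0,0,0,0,0,38]
}}

```text
time_s: 10.28
tcp_pos: [0.4814, 0.1216, 0.0276]
orientation: [[0.906, 0.423, -0.0], [0.423, -0.906, 0.0], [-0.0, -0.0, -1.0]]
wrist_force: [0.8, -0.2, -0.6]
finger_gap: 0.419
gripper_force: 10.6
```

Call:
{"fn": "drive_tool", "kwargs": {
  "targets": [0,0,0,0,0,0,37.5,0,0,0,0,0,0,37,0,0,0,0,0,0,36.5,0,0,0,0,0,0,36,0,0,0,0,0,0,36,0,0,0,0,0,0,36,0,0,0,0,0,0,36,0,0,0,0,0,0,36]
}}

```text
time_s: 10.95
tcp_pos: [0.4814, 0.1216, 0.0277]
orientation: [[0.906, 0.423, 0.0], [0.423, -0.906, 0.0], [0.0, 0.0, -1.0]]
wrist_force: [0.5, -0.6, -1.2]
finger_gap: 0.39
gripper_force: 11.8
```

```bash
python3 -c "
from w import *
c,P,s=tongs('w7.png'); cruc(c,P,s)
im=c['pixels']; a=cv2.resize(im[40:240,180:400],None,fx=2.2,fy=2.2,interpolation=cv2.INTER_CUBIC); b=cv2.resize(im[335:420,225:345],None,fx=6,fy=6,interpolation=cv2.INTER_CUBIC)
save('w7a.png',im)
save('w7b.png',cv2.resize(im[330:420,225:345],(800,600),interpolation=cv2.INTER_CUBIC))
" > o.txt; cat o.txt
```

```text
11.0 [0.48136514 0.12161462 0.02766069] 36.7043913784602 11.827232390642166 [ 0.72852005 -0.15240006 -2.34621589] [ 0.906  0.423 -0.   ]
-34 [(np.float64(-14.9), np.float64(-6.6), -4.6), (np.float64(12.7), np.float64(20.9), -4.9)]
-18 [(np.float64(-18.5), np.float64(-13.1), -4.1), (np.float64(12.6), np.float64(18.3), -4.5)]
-10 [(np.float64(-18.7), np.float64(-13.3), -8.2), (np.float64(12.8), np.float64(18.3), -8.1)]
-2 [(np.float64(-18.6), np.float64(-13.4), -8.2), (np.float64(13.0), np.float64(18.2), -8.1)]
6 [(np.float64(-33.9), np.float64(-13.6), -6.3), (np.float64(13.2), np.float64(33.6), -6.1)]
14 [(np.float64(-18.9), np.float64(-13.7), -7.9), (np.float64(13.5), np.float64(18.5), -7.9)]
22 [(np.float64(-18.1), np.float64(-14.0), -4.3), (np.float64(13.7), np.float64(17.8), -4.1)]
30 [(np.float64(-17.3), np.float64(-14.2), -4.3), (np.float64(13.9), np.float64(17.1), -4.1)]
38 [(np.float64(-17.5), np.float64(-0.0), -5.7), (np.float64(0.3), np.float64(17.4), -12.5)]
46 [(np.float64(-20.5), np.float64(-0.0), -7.1), (np.float64(0.3), np.float64(20.9), -6.9)]
54 [(np.float64(-23.9), np.float64(-5.3), -4.1), (np.float64(6.2), np.float64(24.3), -3.6)]
62 [(np.float64(-26.9), np.float64(-12.9), -5.6), (np.float64(13.9), np.float64(25.3), -5.4)]
70 [(np.float64(-26.9), np.float64(-7.7), -4.4), (np.float64(8.5), np.float64(24.2), -4.8)]
78 [(np.float64(-24.7), np.float64(-0.0), -5.3), (np.float64(0.3), np.float64(21.8), -5.5)]
86 [(np.float64(-19.1), np.float64(-0.1), -13.4), (np.float64(0.2), np.float64(18.3), -13.4)]
n 6421 z [0.06144351 0.06389693]
crucible world 541.9066162109375 149.6681671142578 25.099885940551758
in tool [ 66.72417036   0.19239836 -34.3410635 ]
```

View pics/w7a.png

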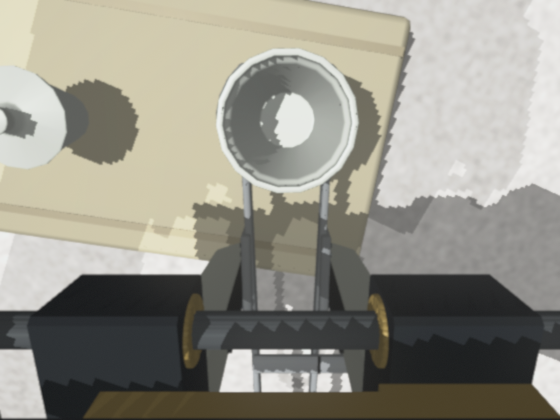

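The view shows the jaws hidden under the rim at (288,118), with the crucible undisturbed at tool (66.7,0.2) and still standing. I'm checking the mark on the tongue close up.

```bash
python3 - <<'E'
from h import *
g=[];ims=[]
for i in range(12):
    c=cam('wrist'); ims.append(c['pixels'].astype(float)); s=env.get_state(); g.append((s['finger_gap']*93,s['gripper_force']))
print(np.mean(g,0),np.std(g,0))
im=np.mean(ims,0)
crop=np.clip(im[338:393,240:340],0,255).astype(np.uint8)
crop=cv2.normalize(crop,None,0,255,cv2.NORM_MINMAX)
save('w8.png',cv2.resize(crop,(800,440),interpolation=cv2.INTER_CUBIC))
E
```

```text
[36.53851488 11.82739753] [1.88524598e-01 5.43714127e-05]
```

View pics/w8.png

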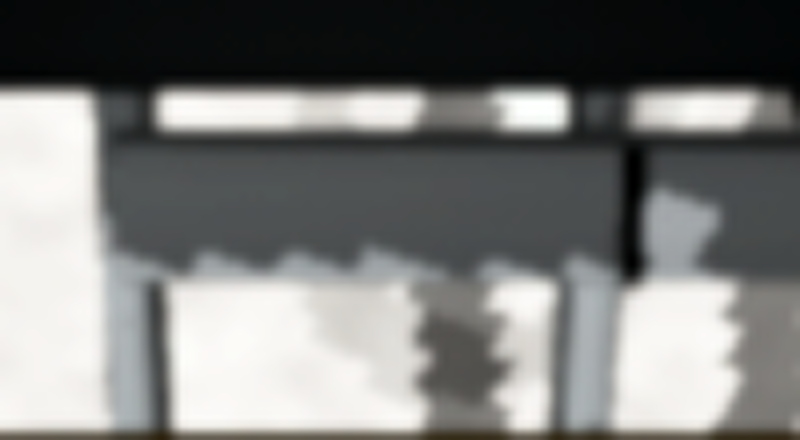

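The black mark at (634,210) is level with the right leg's outer face (about 625, or half a pixel to one pixel in the source). The opening of about 36.4 mm and the 11.8 N force agree within about 0.5 mm, so the tongs are at the mark. Lifting slowly and holding 36.

Call:
{"fn": "drive_tool", "kwargs": {
  "targets": [0,0,0,0,0,-1,36,0,0,0,0,0,-1.5,36,0,0,0,0,0,-1.5,36,0,0,0,0,0,-1.5,36,0,0,0,0,0,-1.5,36,0,0,0,0,0,-1.5,36,0,0,0,0,0,-1.5,36,0,0,0,0,0,-1.5,36,0,0,0,0,0,-1.5,36,0,0,0,0,0,-1.5,36,0,0,0,0,0,-1.5,36,0,0,0,0,0,-1.5,36]
}}

```text
time_s: 12.6
tcp_pos: [0.4813, 0.1216, 0.0453]
orientation: [[0.906, 0.423, -0.0], [0.423, -0.906, 0.0], [-0.0, -0.0, -1.0]]
wrist_force: [-0.1, -0.4, -1.0]
finger_gap: 0.388
gripper_force: 12.1
```

Call:
{"fn": "drive_tool", "kwargs": {
  "targets": [0,0,0,0,0,-2,36,0,0,0,0,0,-3,36,0,0,0,0,0,-4,36,0,0,0,0,0,-5,36,0,0,0,0,0,-6,36,0,0,0,0,0,-6,36,0,0,0,0,0,-5,36,0,0,0,0,0,-4,36,0,0,0,0,0,-3,36,0,0,0,0,0,-2,36,0,0,0,0,0,0,36,0,0,0,0,0,0,36]
}}

```text
time_s: 13.6
tcp_pos: [0.4813, 0.1216, 0.0851]
orientation: [[0.906, 0.423, -0.0], [0.423, -0.906, -0.0], [-0.0, 0.0, -1.0]]
wrist_force: [0.5, 0.3, -1.1]
finger_gap: 0.393
gripper_force: 12.1
```

```bash
python3 - <<'E'
from h import *
s=env.get_state(); c=cam('wrist'); P=cloud(c); f=(P-s['tcp_pos'])@s['orientation']*1000; f[...,2]+=19
q=f.reshape(-1,3); m=(np.hypot(q[:,0]-66.5,q[:,1])<35)&(q[:,2]<-8)&(q[:,2]>-40)&(q[:,0]>38); q=q[m]
print(s['tcp_pos'],s['finger_gap']*93,s['gripper_force'],s['wrist_force'],len(q))
print(cv2.minEnclosingCircle(q[:,:2].astype(np.float32)),np.percentile(q[:,2],[2,50]))
r=np.hypot(q[:,0]-66.5,q[:,1]); t=q[(r>20)]
A=np.c_[t[:,:2]-[66.5,0],np.ones(len(t))]; print('rim plane',np.linalg.lstsq(A,t[:,2],rcond=None)[0])
a=np.vstack([f[300:301].reshape(-1,3)]);
for x in (14,22,30,-6): 
    g=f.reshape(-1,3); g=g[(abs(g[:,0]-x)<3)&(abs(g[:,1])<22)&(abs(g[:,2])<10)]; print(x,np.median(g[:,2]) if len(g) else None)
save('w9.png',c['pixels'])
E
```

```text
[0.48133221 0.1216209  0.08514124] 36.51167350819701 12.11716577410698 [ 0.46419305  0.25053837 -1.05247378] 1604
((67.11119842529297, 0.04962177574634552), 24.85972785949707) [-10.43949148  -8.88514593]
rim plane [ 2.82139189e-02  2.17404216e-04 -8.76943316e+00]
14 -8.035133436265994
22 -5.084040701144168
30 -4.234252563805622
-6 -7.948980192669389
```

View pics/w9.png

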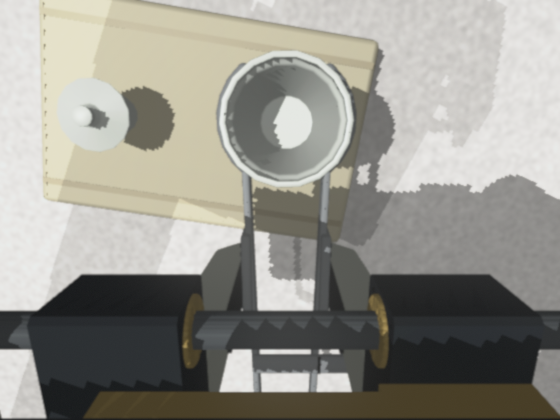

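The crucible hangs in the jaws below its rim at (287,118), tilted by no more than 1.6° and about 50 mm up, with the small crucible untouched. Raising another 50 mm.

Call:
{"fn": "drive_tool", "kwargs": {
  "targets": [0,0,0,0,0,-2,36,0,0,0,0,0,-4,36,0,0,0,0,0,-6,36,0,0,0,0,0,-7,36,0,0,0,0,0,-7,36,0,0,0,0,0,-7,36,0,0,0,0,0,-6,36,0,0,0,0,0,-5,36,0,0,0,0,0,-4,36,0,0,0,0,0,-2,36,0,0,0,0,0,0,36,0,0,0,0,0,0,36]
}}

```text
time_s: 14.65
tcp_pos: [0.4813, 0.1216, 0.1351]
orientation: [[0.906, 0.423, -0.0], [0.423, -0.906, 0.0], [-0.0, -0.0, -1.0]]
wrist_force: [-0.6, -0.1, -2.0]
finger_gap: 0.392
gripper_force: 12.1
```

Call:
{"fn": "drive_tool", "kwargs": {
  "targets": [0,0,0,0,0,0,36,0,0,0,0,0,0,36,0,0,0,0,0,0,36,0,0,0,0,0,0,36,0,0,0,0,0,0,36,0,0,0,0,0,0,36]
}}

```text
time_s: 15.15
tcp_pos: [0.4814, 0.1216, 0.1351]
orientation: [[0.906, 0.423, -0.0], [0.423, -0.906, 0.0], [-0.0, -0.0, -1.0]]
wrist_force: [-1.0, 0.2, -1.6]
finger_gap: 0.391
gripper_force: 12.1
```

```bash
python3 - <<'E'
from h import *
s=env.get_state(); c=cam('wrist'); P=cloud(c); f=(P-s['tcp_pos'])@s['orientation']*1000; f[...,2]+=19
q=f.reshape(-1,3); m=(np.hypot(q[:,0]-66.5,q[:,1])<35)&(q[:,2]<-7)&(q[:,2]>-40)&(q[:,0]>38); p=P.reshape(-1,3)[m]; q=q[m]
print(s['tcp_pos'],s['finger_gap']*93,s['gripper_force'],len(q),cv2.minEnclosingCircle(q[:,:2].astype(np.float32)),np.percentile(p[:,2],98))
if np.percentile(p[:,2],98)>.150 and len(q)>800: print(env.close_job())
E
```

```text
[0.48135485 0.12160365 0.1350905 ] 36.322083314465544 12.126878499984741 2524 ((67.08959197998047, 0.05195073410868645), 24.931468963623047) 0.16445221929678602
the job is handed in; nothing more can be done
None
```

The job is handed in at about 15 s: the crucible hangs upright (tilt under 2°) in the tongs, held at the mark to within about 0.5 mm, roughly 100 mm above the plate, and no other object was touched as far as the views showed.

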